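Fit the interlock relay, then unbolt the guard gate and hold it ajar

ROBOT

A 6-joint arm with a two-finger parallel gripper is mounted at the origin on a cart in front of the work surface, level with it; the furniture and walls round the work are solid. World frame = base frame: x ahead of the robot, y to its left, z up, the work surface at z = 0. Lengths are in m, angles in rad, forces in N, time in s.
With the tool pointing down it reaches from about 0.3 to 0.875 m from the base axis. Payload 6.4 kg.
Tool frame: the origin (TCP) lies on the centre line of the jaws, within the pads' length; the fingertips stand 25 mm ahead of it and the grasp point (between the pads) lies 6 mm ahead of it (r.finger_overhang is the distance from the TCP to the fingertips, in m); z points along the fingers, y is the line along which they close (so a half turn about z gives the same grasp; the last joint's range is limited). The gripper opens to 85 mm and grips with 20 to 120 N. Pads are 22 mm wide; open, the fingers measure 114 mm over their backs; the gripper's body (76 mm by 85 mm) begins 54 mm behind the grasp point. The pads swing forward as they close: fully open they stand 13 mm farther back than shut.
Start: joints at [1.108, 0.181, 1.607, -0, 1.354, -0.206], TCP at [0.146, 0.556, 0.256] pointing down, gripper open.
Joint ranges: [-2.99, 2.99], [-0.89, 2.07], [0.3, 2.58], [-1.14, 4.28], [0, 2.63], [-3.12, 3.12]. Speed limits (rad/s): [2.57, 2.57, 3.01, 3.14, 3.14, 3.14].

INTERFACE

Orientations are given as [roll, pitch, yaw] about the fixed x, y, z axes, in that order (R = Rz(yaw) Ry(pitch) Rx(roll)).
In Python, from cell import r gives the robot as it stands.
- The arm moves only by the tool arm_command, never from a script. Its argument "rows" is text: rows parted by semicolons, each of 7 numbers parted by spaces: the turn, a rotation vector about the tool's x, y, z each as a share of 60 degrees, from -1 to 1, then the shift along the tool's x, y, z each as a share of 0.15 m, from -1 to 1, then the closure, from 0 (fully open) to 1 (shut). A call has 1 to 20 rows; each row shifts and turns the commanded pose from where the row before left it, along the tool's axes as they then stand; what a row does not reach is not made up. A row lasts 1/10 s, in which the tool goes at most 50 mm and 8.59 degrees, less where a joint would pass 70% of its speed; a pose out of reach is approached as far as the arm can. A call with a number of a shift or a turn outside -1 to 1 is refused whole. A call with a gripper value outside its range is refused whole. The fingers move at their own pace and stop on an object; "force" is the grip in N (left out, the last holds). Time passes only in rows, so rows that do not move let the fingers close. It gives the time, the measured TCP pose, the force, the opening and the grip force at its end, in the units of the state.
- r.observe(): the state, without advancing time (a new reading comes with each control period).
- r.camera(name): name is "scene" or "top" or "wrist"; returns a dict with "pixels" (420x560x3 uint8, blue, green, red), "fx", "fy", "cx", "cy" (pixels), "eye" and "rotation" of the camera in the world. Camera axes: x right, y down, z forward; pixel columns grow to the right and rows downward; lengths in m; the calibration is good to about 2 mm. A picture is of the moment at which its call begins. There is no depth.
- r.close_job(): hands the job in; it is judged then, once.
The state is a dict: "time": time; "qpos": joint angles; "joint_velocities": joint speeds; "joint_efforts": joint torques, N m; "tool_pos": TCP position; "tool_rot": TCP orientation; "contact_force": force on the tool from outside, world axes, zero at the start; "wrist_torque": the same for the moment, N m; "width": finger opening in m; "finger_force": force on a finger pad.
Only numpy, scipy, OpenCV 4.12 (cv2) and the standard library are available. Lean on these libraries where they do the work, as an engineer would, in place of code of your own. Each camera call takes 0.05 s, during which the arm holds its last target. There are 200 camera calls.

TASK

Get the bench guard ready for its interlock check: seat the loose plug-in relay fully in its socket and swing the socket's locking lever shut over it. Then lift the gate's sagging barrel bolt over the bent-up lip of its keeper while pulling it back out of the keeper, swing the self-closing gate about 30 degrees open towards you, and finish still holding it ajar there with the gripper; leave the other things on the worktop where they are.

Things in the scene. Friction and masses are not known exactly. Their poses are not given: they have to be found in the camera images.
- relay: loose plug-in relay, an upright grey block 32 (x) x 40 (y) x 44 mm tall, 40 to 85 g: its lower 10 mm is a white plug foot 24 x 32 mm, tapering to 18 x 26 mm over the lowest 4 mm, above it the body 32 x 40 mm. Origin: centre of the underside, z up. Either way round (half turn) fits. Stands on its foot on the worktop. Grip it over its 32 mm width, near the top.
- socket_mouth (a point): centre of the pocket's mouth on the top face of the relay socket (fixed grey block 70 (x) x 60 (y) mm, 26 mm high). Pocket 26.5 (x) x 34.5 (y) mm, 11 mm deep; the relay's x lies along this x, either way round. Seated, the relay's underside is 10 mm below this point, its top 34 mm above. z up. The lever's round post (diameter 12 mm) stands 40 mm away at -y.
- lever_pivot (a point): point on the vertical axis of the socket's locking lever, 56 mm above the socket's top face (height of the middle of the lever knob), fixed to the socket; its axes are those of the socket.
- lever_knob (a point): middle of the upright round knob on the locking lever: black cylinder, diameter 12, 26 mm tall, on the flat steel lever arm, 50 mm from the pivot axis. The middle is 82 mm above the worktop, the arm's upper face 69 mm, its underside 63 mm (3 mm above a seated relay; a relay that is not seated blocks it).
- lever (a joint): angle of the locking lever, rad: 0 = shut, arm pointing along the socket's +y across the top of the relay; grows as it opens, turning clockwise seen from above, to 2.1 (1.57 = pointing along the socket's +x). Starts open between 1.5 and 1.9. Stays where it is left; the hinge rubs with 0.03 N m.
- bolt_knob (a point): point 150 mm above the worktop (bolt down) on the upright steel knob of the gate's bolt: cylinder, diameter 16 mm, 122 to 168 mm high, 140 mm from the hinge axis along the gate, 16 mm in front (-x) of its middle plane. Grip it across the gate (fingers closing along x). The rest of the guard is below 127 mm. Axes: x across the gate, away from the robot; +y along it, hinge to keeper; z up.
- bolt_slide (a joint): travel of the bolt, m: 0 = shot home in the keeper, grows to 0.040 as it is pulled back along the gate towards the hinge (-y of bolt_knob). Rubs with about 1 N and stays. The gate is free from about 0.020.
- bolt_lift (a joint): how far the bolt is raised in its tall slotted straps, m: 0 = sagged down, 0.016 = highest; falls back by its weight (0.12 kg) if not held. Its end has a turned-down nose hanging 8 mm down behind the keeper's lip: raise it more than 0.008 while it is pulled from 0 to 0.020, otherwise it jams after 3 mm.
- keeper_lip (a point): middle of the top edge of the keeper's bent-up lip (6 mm thick, 94 mm above the worktop), on the fixed post beside the gate's free edge. A steel cheek in front of the bolt end keeps the gate shut while the bolt is in. Axes: those of the guard (x away from the robot side, +y from hinge to keeper, z up).
- gate_hinge (a point): point on the vertical hinge axis of the gate, 145 mm above the worktop, on the fixed guard; axes those of the guard (at gate angle 0 the gate lies along +y of this frame).
- gate (a joint): angle of the gate, rad: 0 = shut, grows to 1.2 as the free edge swings out to the guard's -x side (towards the robot; counter-clockwise from above). A spring shuts it with 0.18 N m at 0, rising 0.35 N m per rad, so it must be held.
- gate_leaf: the gate: clear panel in an aluminium frame 181 mm long, 12 mm thick, from 18 to 112 mm above the worktop, with the bolt's straps (to 125 mm) and the bolt on its front. Origin: foot of the hinge axis on the worktop; axes as bolt_knob.
- wrench: bystander: flat open-ended wrench, 141x27x6 mm, lying; leave it alone
- fuse_box: bystander: small orange carton, 30x46x16 mm; leave it alone
- screwdriver: bystander: screwdriver with red handle, 183x26x26 mm, lying; leave it alone
- marker_1: bystander: white marker pen with black cap, 136x16x18 mm, lying; leave it alone
- sample_jar_2: bystander: white jar with blue cap, 56x57x82 mm, standing; leave it alone
Mind the look-alikes: they are no part of the job. Leave any pink look-alike of the part that bears socket_mouth alone.

How it is judged:
On the way, in this order (a step that is already met when the one before it is completed fails the run):
1. the relay is fully seated in the socket (horizontal distance between relay and socket_mouth below 0.005 m and z of relay in the frame of socket_mouth below -0.008 m and angle between relay's own z axis and vertical below 0.12 rad), for 0.2 s.
2. the locking lever is shut over the seated relay (all of step 1 and value of joint lever below 0.2 rad), for 0.2 s.
3. the bolt has been pulled out of the keeper (value of joint bolt_slide above 0.02 m), for 0.1 s.
At the end, for the whole second after the job is handed in: Relay seated (within 5 mm of centre, underside at least 8 mm below the socket's top, upright within 7 deg); lever within 0.2 rad of shut; bolt back at least 20 mm; gate at rest 0.35 to 0.75 rad open, held against its spring by the fingers on gate or bolt (all of step 2 and value of joint bolt_slide above 0.02 m and value of joint gate between 0.35 and 0.75 rad and velocity of joint gate between -0.15 and 0.15 rad/s and contact force between the fingers and gate_leaf above 0.5 N); the arm keeps its last pose, push and grip.
It fails at once if a bystander is moved more than 3 cm (distance of any of wrench, fuse_box, screwdriver, marker_1, sample_jar_2 from where it was at the start of the episode above 0.03 m).
It also fails if it takes over 56 s, if anything falls off the work surface, if the arm or the gripper's body presses on something with over 40 N, if the wrist force passes 120 N, or if a joint passes its speed limit or range.

## Working session

There is one attempt and no reset: what is moved stays moved. The work goes in short steps, Python scripts to look and compute and a tool call to move; the robot and the scene stay as the last step left them, time stands still between calls to the robot, and variables do not carry over. Pictures are saved under pics/ and viewed, at most 13 in all, crops included, and the job is handed in when it is done.

Besides the shell and the picture viewer there is one more tool, called after "Emit:" by a JSON object that holds its "api" and its "payload". arm_command: Moves the arm, as the interface text tells. Shift numbers are shares of 0.15 m and turn numbers shares of 60 degrees, none past 1 either way. Its arguments: {"type":"object","properties":{"rows":{"type":"string"},"force":{"type":"number"}},"required":["rows"]}

```bash
mkdir -p pics; ls; python3 - <<'E'
from cell import r
import cv2,pickle
s=r.observe(); print({k:s[k] for k in('time','tool_pos','tool_rot','width','contact_force')}, r.finger_overhang)
for n in('scene','top'):
    c=r.camera(n); cv2.imwrite(f'pics/{n}0.png',cv2.resize(c['pixels'],(800,600),interpolation=cv2.INTER_CUBIC)); pickle.dump(c,open(n+'0.pkl','wb'))
    print(n,c['fx'],c['cx'],c['cy'],c['eye'],c['rotation'])
E
```

```text
pics
{'time': 0.0, 'tool_pos': array([0.14578581, 0.55567725, 0.25537464]), 'tool_rot': array([-3.13986537e+00, -3.77722228e-04,  2.88477699e+00]), 'width': 0.08536407097518706, 'contact_force': array([0.02493454, 0.58168874, 0.12049593])} 0.025
scene 462.9865074620179 274.71515761859195 211.3451870497733 [-0.09465488  0.92774534  1.25857092] [-2.42456268  0.0068488  -2.39513382]
top 495.26182886165833 274.8206066608532 214.71181648123022 [0.36440391 0.20346825 1.66075437] [-2.99947968  0.00326665 -1.58080664]
```

View pics/scene0.png

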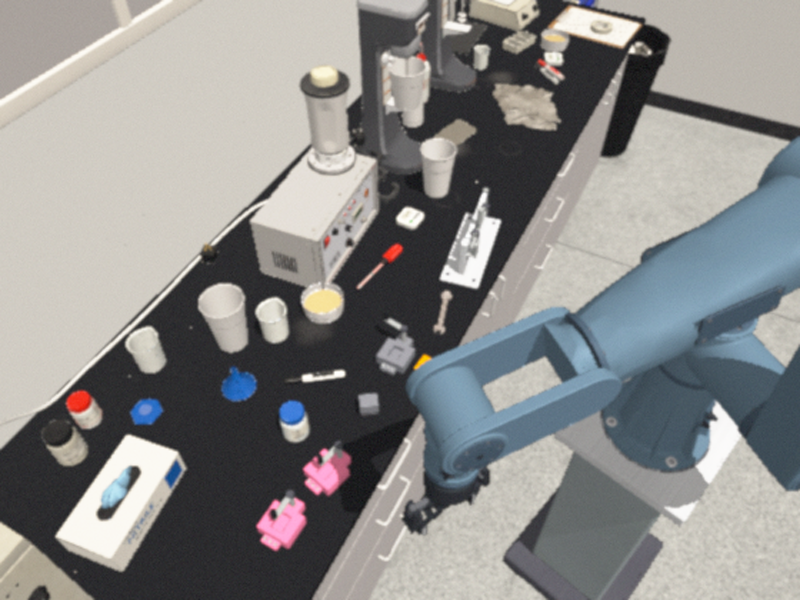

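View pics/top0.png

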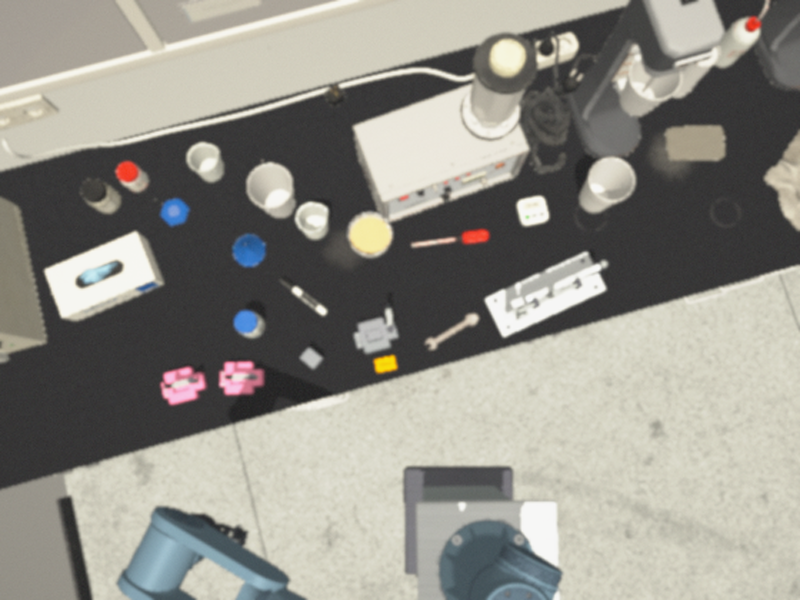

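```bash
cat > h.py <<'E'
import numpy as np,cv2,pickle
from scipy.spatial.transform import Rotation as R
from cell import r
def Rm(e): return R.from_euler('xyz',e).as_matrix()
def ray(c,u,v,z):
    d=Rm(c['rotation'])@np.array([(u-c['cx'])/c['fx'],(v-c['cy'])/c['fy'],1]); e=np.array(c['eye'])
    return e+d*(z-e[2])/d[2]
def proj(c,P):
    p=(np.atleast_2d(P)-c['eye'])@Rm(c['rotation']); return np.c_[c['fx']*p[:,0]/p[:,2]+c['cx'],c['fy']*p[:,1]/p[:,2]+c['cy']]
def tri(c1,uv1,c2,uv2):
    A=[];b=[]
    for c,(u,v) in((c1,uv1),(c2,uv2)):
        d=Rm(c['rotation'])@np.array([(u-c['cx'])/c['fx'],(v-c['cy'])/c['fy'],1]);d/=np.linalg.norm(d)
        M=np.eye(3)-np.outer(d,d);A.append(M);b.append(M@c['eye'])
    return np.linalg.lstsq(np.vstack(A),np.hstack(b),rcond=None)[0]
def plan(pos,yaw,v=0.045,frm=None):
    "tool down at yaw; print shares per row and row count"
    s=r.observe(); p0,e0=frm or (s['tool_pos'],s['tool_rot'])
    R0=Rm(e0); R1=Rm([np.pi,0,yaw])
    rv=R.from_matrix(R0.T@R1).as_rotvec()
    d=np.array(pos)-p0
    n=int(max(np.ceil(np.linalg.norm(d)/v),np.ceil(np.degrees(np.linalg.norm(rv))/8.0),1))
    # turn first, in tool axes: shift axis given for pure-shift rows before and after turning
    print('n',n,'rot/row',np.round(rv/np.radians(60)/n,4),'total rot',np.round(rv/np.radians(60),3),'shift total now-axes',np.round(R0.T@d/.15,3),'final-axes',np.round(R1.T@d/.15,3),'world d',np.round(d,4))
def snap(n,name,box=None,scale=None):
    c=r.camera(n); pickle.dump(c,open(name+'.pkl','wb')); im=c['pixels']
    if box: x,y,w,h=box; im=im[y:y+h,x:x+w]
    k=scale or 800/im.shape[1]
    cv2.imwrite(f'pics/{name}.png',cv2.resize(im,None,fx=k,fy=k,interpolation=cv2.INTER_CUBIC)); return c
def st():
    s=r.observe(); print({k:np.round(s[k],4) for k in('time','qpos','tool_pos','tool_rot','width','contact_force','finger_force')})
E
python3 - <<'E'
from h import *
c=pickle.load(open('top0.pkl','rb')); k=.7
for n,u,v,z in(('relay',312,355,.044),('sock',376,333,.026),('leverknob',388,313,.08),('gateknobR',603,266,.1),('base1',486,300,0),('base2',588,254,0),('base3',606,288,0),('base4',498,335,0),('fuse',385,364,.016),('jar',245,322,.08),('wr',452,330,0)):
    print(n,np.round(ray(c,u*k,v*k,z),3))
im=c['pixels']; a=cv2.resize(im[205:275,205:310],(800,533),interpolation=3)[:,:]; 
cv2.imwrite('pics/c1.png',np.vstack([cv2.resize(im[210:265,200:310],(600,300),interpolation=3),cv2.resize(im[172:240,330:442],(600,300),interpolation=3)]))
s=r.camera('wrist'); print(s['eye'],s['rotation'],s['fx'],r.observe()['tool_pos'])
E
```

```text
relay [0.486 0.392 0.044]
sock [0.537 0.246 0.026]
leverknob [0.576 0.217 0.08 ]
gateknobR [ 0.675 -0.267  0.1  ]
base1 [ 0.616 -0.015  0.   ]
base2 [ 0.725 -0.263  0.   ]
base3 [ 0.642 -0.301  0.   ]
base4 [ 0.532 -0.041  0.   ]
fuse [0.466 0.225 0.016]
jar [0.559 0.539 0.08 ]
wr [0.545 0.067 0.   ]
[0.06487933 0.57817735 0.37333083] [2.81342230e+00 1.99818958e-03 1.31450464e+00] 307.71556363682055 [0.14586405 0.55582577 0.25561907]
```

View pics/c1.png

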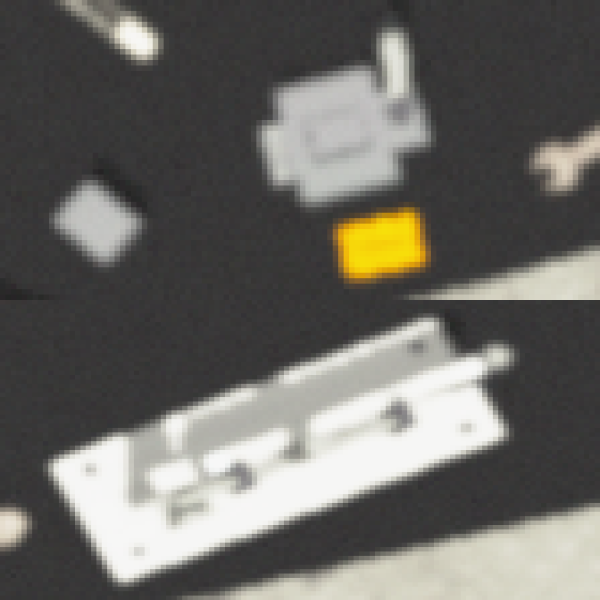

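```bash
python3 - <<'E'
from h import *
plan([.5,.30,.22],2.885)
E
```

```text
n 10 rot/row [-0.0001 -0.     -0.    ] total rot [-0.001 -0.    -0.   ] shift total now-axes [-2.717 -1.05   0.238] final-axes [-2.716 -1.051  0.237] world d [ 0.3541 -0.2558 -0.0356]
```

Emit:
{"api": "arm_command", "payload": {"rows": "0 0 0 -0.1 -0.04 0.01 0;0 0 0 -0.25 -0.1 0.02 0;0 0 0 -0.27 -0.1 0.02 0;0 0 0 -0.27 -0.1 0.02 0;0 0 0 -0.27 -0.1 0.02 0;0 0 0 -0.27 -0.1 0.02 0;0 0 0 -0.27 -0.1 0.02 0;0 0 0 -0.27 -0.1 0.02 0;0 0 0 -0.27 -0.1 0.03 0;0 0 0 -0.27 -0.1 0.03 0;0 0 0 -0.16 -0.08 0.03 0;0 0 0 -0.05 -0.03 0 0;0 0 0 0 0 0 0"}}

```text
time: 1.45
tool_pos: [0.5012, 0.2986, 0.2199]
tool_rot: [-3.141, -0.001, 2.882]
contact_force: [-0.8, 0.5, -1.0]
width: 0.0851
finger_force: 0.0
```

```bash
python3 - <<'E'
from h import *
st(); c=snap('wrist','w1'); print(c['eye'],c['rotation'])
k=800/560
for P in([.486,.392,.044],[.537,.246,.026],[.576,.217,.08]): print(proj(c,P)*k)
E
```

```text
{'time': np.float64(1.45), 'qpos': array([ 3.3400e-01,  2.3390e-01,  1.6200e+00, -1.0000e-04,  1.2885e+00,
       -9.7740e-01]), 'tool_pos': array([0.5012, 0.2986, 0.2199]), 'tool_rot': array([-3.1410e+00, -7.0000e-04,  2.8822e+00]), 'width': np.float64(0.0851), 'contact_force': array([-0.8379,  0.4639, -1.0416]), 'finger_force': np.float64(0.0)}
[0.42035945 0.3211428  0.33780276] [2.81383473e+00 1.03881881e-03 1.31195406e+00]
[[527.7830417  220.92840862]]
[[343.93893324 330.48793494]]
[[310.79440518 422.09939754]]
```

View pics/w1.png

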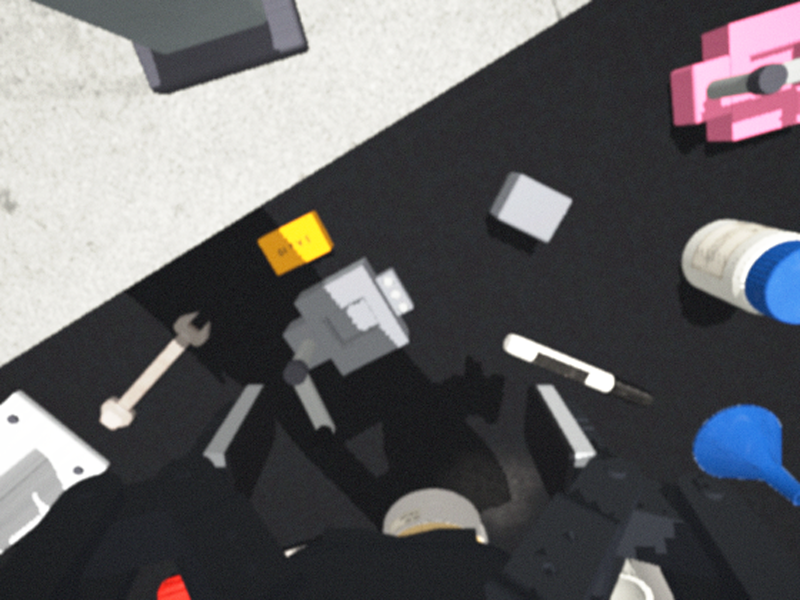

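```bash
python3 - <<'E'
from h import *
c=pickle.load(open('w1.pkl','rb')); im=c['pixels'][115:310,185:405]
im=cv2.LUT(im,np.array([min(255,int(255*(i/255)**.6)) for i in range(256)],np.uint8))
cv2.imwrite('pics/w1c.png',cv2.resize(im,None,fx=3,fy=3,interpolation=cv2.INTER_CUBIC))
E
```

```text
(no output)
```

View pics/w1c.png

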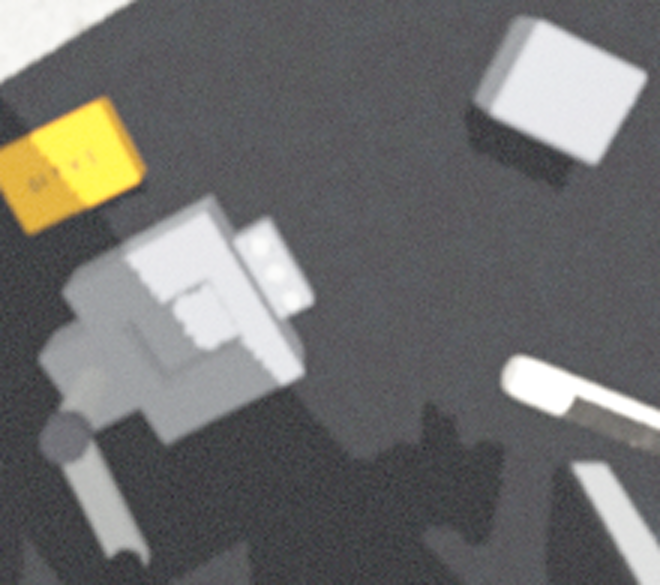

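```bash
python3 - <<'E'
from h import *
c=pickle.load(open('w1.pkl','rb'))
def P(a,z): return np.array([ray(c,x/3+185,y/3+115,z) for x,y in a])
def fit(n,a,z):
    p=P(a,z); e=np.diff(np.r_[p,p[:1]],axis=0)[:,:2]
    print(n,'ctr',p.mean(0).round(4),'len',np.linalg.norm(e,axis=1).round(4),'ang',np.degrees(np.arctan2(e[:,1],e[:,0])).round(1))
fit('relay',[(543,20),(645,75),(597,165),(493,107)],.044)
fit('socket',[(212,208),(303,372),(165,443),(67,295)],.026)
fit('pocket',[(198,281),(242,340),(170,376),(130,322)],.026)
p=P([(65,437)],.069); q=P([(130,558)],.069); print('pivot',p,'knob',q, np.linalg.norm(p-q))
E
```

```text
relay ctr [0.4792 0.3983 0.044 ] len [0.0372 0.0308 0.0395 0.0297] ang [  48.8  -37.5 -132.8  138.3]
socket ctr [0.5326 0.2549 0.026 ] len [0.07   0.0599 0.068  0.0618] ang [  12.4  -75.4 -166.1  106.5]
pocket ctr [0.5316 0.2544 0.026 ] len [0.0274 0.0304 0.0254 0.0296] ang [  19.3  -76.6 -162.3  107.2]
pivot [[0.5421167  0.21492271 0.069     ]] knob [[0.59177261 0.2211502  0.069     ]] 0.05004489078190457
```

```bash
python3 - <<'E'
from h import *
plan([.479,.398,.16],np.radians(49))
E
```

```text
n 15 rot/row [-1.000e-04 -0.000e+00  1.291e-01] total rot [-1.000e-03 -0.000e+00  1.937e+00] shift total now-axes [0.305 0.597 0.401] final-axes [ 0.401 -0.538  0.401] world d [-0.0214  0.0983 -0.0601]
```

Emit:
{"api": "arm_command", "payload": {"rows": "0 0 0.05 0.1 0.2 0.13 0;0 0 0.13 0.12 0.2 0.13 0;0 0 0.13 0.15 0.17 0.13 0;0 0 0.13 0 0 0 0;0 0 0.13 0 0 0 0;0 0 0.13 0 0 0 0;0 0 0.13 0 0 0 0;0 0 0.13 0 0 0 0;0 0 0.13 0 0 0 0;0 0 0.13 0 0 0 0;0 0 0.13 0 0 0 0;0 0 0.13 0 0 0 0;0 0 0.13 0 0 0 0;0 0 0.13 0 0 0 0;0 0 0.13 0 0 0 0;0 0 0.12 0 0 0 0;0 0 0.08 0 0 0 0;0 0 0 0 0 0 0"}}

```text
time: 3.3
tool_pos: [0.4749, 0.4009, 0.1622]
tool_rot: [-3.141, -0.0, 0.719]
contact_force: [0.3, 0.2, 0.1]
width: 0.0858
finger_force: 0.0
```

```bash
python3 - <<'E'
from h import *
plan([.479,.398,.042],np.radians(49))
c=snap('wrist','w2',box=(140,100,280,210)); k=800/280
for P in([.479,.398,.044],): print((proj(c,P)-[140,100])*k)
E
```

```text
n 3 rot/row [-0.0001 -0.0001 -0.0435] total rot [-0.   -0.   -0.13] shift total now-axes [0.007 0.033 0.801] final-axes [0.003 0.033 0.801] world d [ 0.0041 -0.0029 -0.1202]
[[419.66203211 317.3428301 ]]
```

View pics/w2.png

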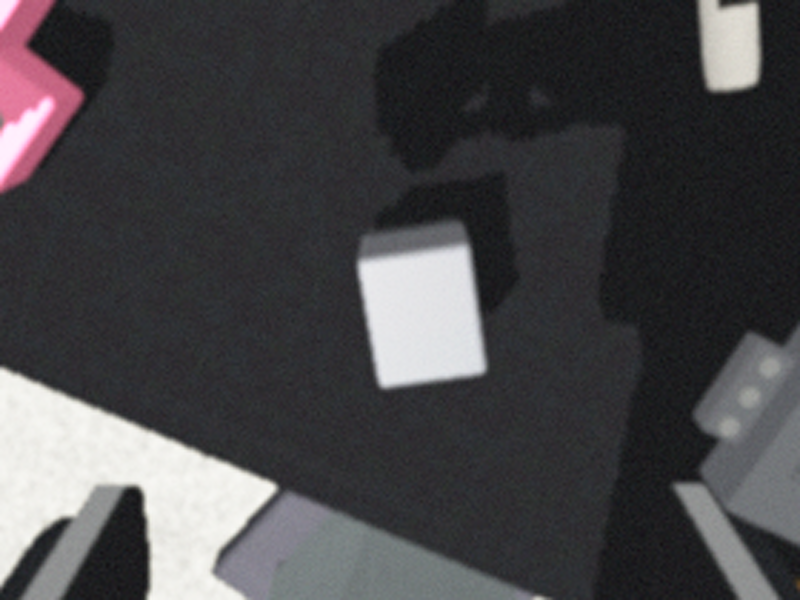

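```bash
python3 - <<'E'
from h import *
c=pickle.load(open('w2.pkl','rb')); k=280/800
p=np.array([ray(c,x*k+140,y*k+100,.044) for x,y in[(358,262),(468,243),(486,373),(380,388)]])
e=np.diff(np.r_[p,p[:1]],axis=0)[:,:2]
print('ctr',p.mean(0).round(4),'len',np.linalg.norm(e,axis=1).round(4),'ang',np.degrees(np.arctan2(e[:,1],e[:,0])).round(1))
plan([*p.mean(0)[:2],.042],np.radians(49))
E
```

```text
ctr [0.4795 0.3971 0.044 ] len [0.031  0.0394 0.0312 0.0387] ang [ -38.7 -129.7  140.    49.9]
n 3 rot/row [-0.0001 -0.0001 -0.0427] total rot [-0.    -0.    -0.128] shift total now-axes [0.005 0.037 0.801] final-axes [0.    0.037 0.801] world d [ 0.0043 -0.0037 -0.1202]
```

Emit:
{"api": "arm_command", "payload": {"rows": "0 0 -0.1 0 0.037 0.15 0;0 0 -0.05 0 0 0.2 0;0 0 0 0 0 0.2 0;0 0 0 0 0 0.15 0;0 0 0 0 0 0.07 0;0 0 0 0 0 0.03 0;0 0 0 0 0 0 0.4;0 0 0 0 0 0 1;0 0 0 0 0 0 1;0 0 0 0 0 0 1;0 0 0 0 0 0 1;0 0 0 0 0 0 1;0 0 0 0 0 0 1", "force": 40}}

```text
time: 4.65
tool_pos: [0.4809, 0.3961, 0.0431]
tool_rot: [3.141, -0.002, 0.874]
contact_force: [-1.2, -1.2, 6.0]
width: 0.0316
finger_force: 40.4
```

```bash
python3 - <<'E'
from h import *
st()
plan([.532,.2545,.12],np.radians(50.3+54))
E
```

```text
{'time': np.float64(4.65), 'qpos': array([0.4988, 0.5421, 1.6043, 0.    , 0.9931, 1.1953]), 'tool_pos': array([0.4809, 0.3961, 0.0431]), 'tool_rot': array([ 3.1409e+00, -2.0000e-03,  8.7420e-01]), 'width': np.float64(0.0316), 'contact_force': array([-1.2148, -1.1927,  6.0071]), 'finger_force': np.float64(40.3697)}
n 7 rot/row [ 0.0002 -0.0002 -0.1291] total rot [ 0.002 -0.001 -0.903] shift total now-axes [-0.504  0.867 -0.513] final-axes [-0.999  0.097 -0.513] world d [ 0.0511 -0.1416  0.0769]
```

Emit:
{"api": "arm_command", "payload": {"rows": "0 0 0 0 0 -0.1 1;0 0 0 0 0 -0.2 1;0 0 -0.1 0 0 -0.2 1;0 0 -0.14 0 0 0 1;0 0 -0.14 0 0 0 1;0 0 -0.14 0 0 0 1;0 0 -0.14 0 0 0 1;0 0 -0.14 0 0 0 1;0 0 -0.1 0 0 0 1;0 0 0 -0.1 0 0 1;0 0 0 -0.2 0.03 0 1;0 0 0 -0.25 0.03 0 1;0 0 0 -0.25 0.03 0 1;0 0 0 -0.15 0 0 1;0 0 0 -0.05 0 0 1;0 0 0 0 0 0 1;0 0 0 0 0 0 1"}}

```text
time: 6.35
tool_pos: [0.5294, 0.2538, 0.117]
tool_rot: [-3.142, -0.0, 1.816]
contact_force: [-0.1, 0.9, -0.6]
width: 0.0311
finger_force: 39.7
```

```bash
python3 - <<'E'
from h import *
st()
plan([.532,.2545,.12],np.radians(50.3+54))
c=snap('wrist','w3',box=(120,130,320,240)); k=800/320
for P in([.532,.2545,.026],): print((proj(c,P)-[120,130])*k)
E
```

```text
{'time': np.float64(6.35), 'qpos': array([ 2.4480e-01,  3.6630e-01,  1.6803e+00,  4.0000e-04,  1.0950e+00,
       -2.0000e-04]), 'tool_pos': array([0.5294, 0.2538, 0.117 ]), 'tool_rot': array([-3.1416e+00, -4.0000e-04,  1.8156e+00]), 'width': np.float64(0.0311), 'contact_force': array([-0.0714,  0.8524, -0.6304]), 'finger_force': np.float64(39.7467)}
n 1 rot/row [-0.     -0.0003 -0.0046] total rot [-0.    -0.    -0.005] shift total now-axes [ 0.001  0.018 -0.02 ] final-axes [ 0.001  0.018 -0.02 ] world d [0.0026 0.0007 0.003 ]
[[408.61187583 239.80312979]]
```

View pics/w3.png

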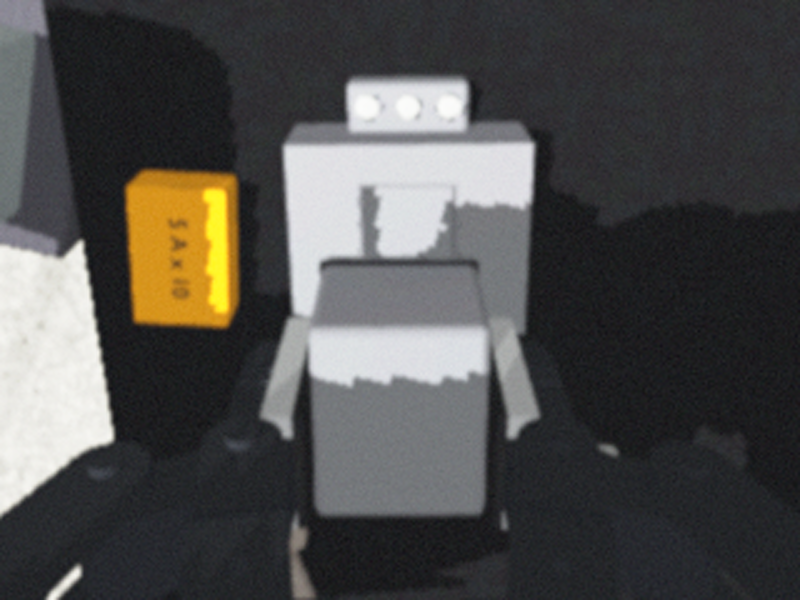

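```bash
python3 - <<'E'
from h import *
c=pickle.load(open('w3.pkl','rb')); k=320/800; s=r.observe(); T=Rm(s['tool_rot']); o=s['tool_pos']
def P(a,z): return np.array([(ray(c,x*k+120,y*k+130,z)-o)@T for x,y in a])*1000
print('sock back',P([(285,143),(534,143)],.026).round(1)); print('sock sides low',P([(291,316),(526,330)],.026).round(1))
print('pocket',P([(360,184),(456,184),(361,255),(455,255)],.026).round(1))
print('relay',P([(310,328),(488,328),(485,515),(315,515)],o[2]+.0009).round(1))
E
```

```text
sock back [[ 28.8 -32.   90.9]
 [ 28.8  37.7  90.9]]
sock sides low [[-25.2 -32.8  90.9]
 [-30.   38.6  90.9]]
pocket [[ 16.8 -11.2  90.9]
 [ 16.8  16.2  90.9]
 [ -5.2 -11.3  90.9]
 [ -5.2  16.4  90.9]]
relay [[ 20.6 -15.2  -0.9]
 [ 20.6  15.1  -0.9]
 [-18.7  16.   -0.9]
 [-18.7 -15.8  -0.9]]
```

Emit:
{"api": "arm_command", "payload": {"rows": "0 0 0 -0.011 0.017 0.05 1;0 0 0 0 0 0.1 1;0 0 0 0 0 0.1 1;0 0 0 0 0 0.06 1;0 0 0 0 0 0.02 1;0 0 0 0 0 0.01 1;0 0 0 0 0 0.01 1;0 0 0 0 0 0 1"}}

```text
time: 7.2
tool_pos: [0.5327, 0.2524, 0.0644]
tool_rot: [3.141, -0.0, 1.817]
contact_force: [0.7, 0.0, -0.3]
width: 0.0314
finger_force: 39.9
```

Emit:
{"api": "arm_command", "payload": {"rows": "0 0 0 0 0 0.01 1;0 0 0 0 0 0.01 1;0 0 0 0 0 0.01 1;0 0 0 0 0 0.007 1;0 0 0 0 0 0 1"}}

```text
time: 7.7
tool_pos: [0.5326, 0.2524, 0.0591]
tool_rot: [-3.142, 0.0, 1.817]
contact_force: [-1.6, -1.7, 4.4]
width: 0.0312
finger_force: 40.2
```

Emit:
{"api": "arm_command", "payload": {"rows": "0 0 0 0 0 0.007 1;0 0 0 0 0 0.007 1;0 0 0 0 0 0 1;0 0 0 0 0 0 1"}}

```text
time: 8.1
tool_pos: [0.5326, 0.2524, 0.059]
tool_rot: [-3.141, 0.0, 1.817]
contact_force: [-8.5, -3.9, 20.6]
width: 0.0314
finger_force: 42.4
```

Emit:
{"api": "arm_command", "payload": {"rows": "0 0 0 0 0 -0.01 0.45;0 0 0 0 0 0 0.45;0 0 0 0 0 0 0.45;0 0 0 0 0 0 0.45;0 0 0 0 0 -0.04 0.45;0 0 0 0 0 -0.1 0.45;0 0 0 0 0 -0.2 0.45;0 0 0 0 0 -0.2 0.45;0 0 0 -0.1 0.11 0 0.45;0 0 0 -0.1 0.11 0 0.45;0 0 0 -0.1 0.11 0 0.45;0 0 0 0 0 0 0.45;0 0 0 0 0 0 0.45"}}

```text
time: 9.4
tool_pos: [0.5917, 0.2207, 0.14]
tool_rot: [3.141, -0.0, 1.816]
contact_force: [-0.8, 0.8, 0.4]
width: 0.0471
finger_force: 0.0
```

```bash
python3 - <<'E'
from h import *
st()
plan([.5918,.2205,.10],np.radians(104.3))
c=snap('wrist','w4',box=(120,130,320,240)); k=800/320
for P in([.5918,.2205,.095],[.5918,.2205,.069],[.5423,.2136,.069],[.5326,.2524,.06]): print((proj(c,P)-[120,130])*k)
E
```

```text
{'time': np.float64(9.4), 'qpos': array([ 1.6930e-01,  4.2260e-01,  1.5483e+00,  2.0000e-04,  1.1701e+00,
       -7.5900e-02]), 'tool_pos': array([0.5917, 0.2207, 0.14  ]), 'tool_rot': array([ 3.1410e+00, -2.0000e-04,  1.8159e+00]), 'width': np.float64(0.0471), 'contact_force': array([-0.769 ,  0.7956,  0.3609]), 'finger_force': np.float64(0.0)}
n 1 rot/row [ 0.0006 -0.0002 -0.0043] total rot [ 0.001 -0.    -0.004] shift total now-axes [-0.002  0.     0.267] final-axes [-0.001  0.     0.267] world d [ 0.0001 -0.0002 -0.04  ]
[[399.55745963 314.15093261]]
[[399.49656435 268.82973247]]
[[212.45259242 250.36973925]]
[[208.4512309   94.74025589]]
```

View pics/w4.png

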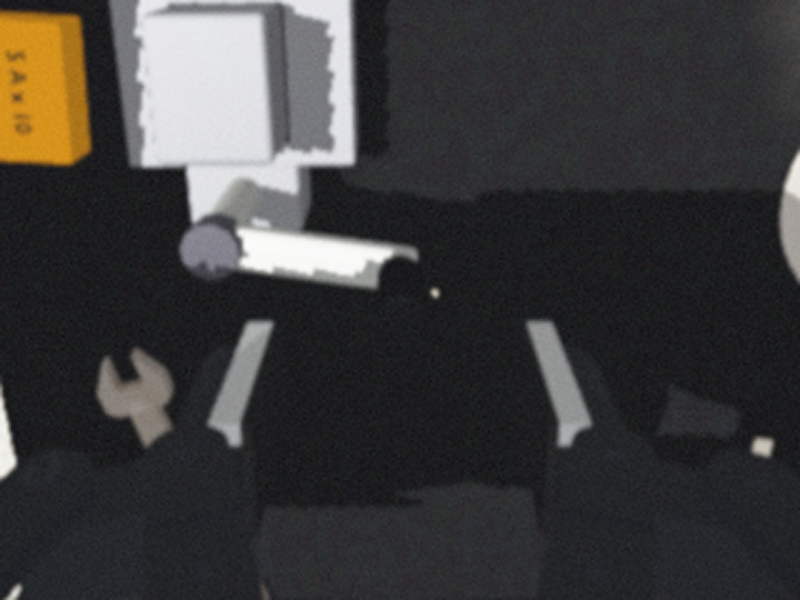

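Emit:
{"api": "arm_command", "payload": {"rows": "0 0 0 0 0 0.09 0.45;0 0 0 0 0 0.12 0.45;0 0 0 0 0 0.05 0.45;0 0 0 0 0 0.007 0.45;0 0 0 0 0 0 1;0 0 0 0 0 0 1;0 0 0 0 0 0 1;0 0 0 0 0 0 1;0 0 0 0 0 0 1", "force": 30}}

```text
time: 10.35
tool_pos: [0.5919, 0.221, 0.1]
tool_rot: [3.14, -0.0, 1.817]
contact_force: [-2.4, 0.4, 3.8]
width: 0.0104
finger_force: 29.5
```

Emit:
{"api": "arm_command", "payload": {"rows": "0 0 0 0.05 0 0 1;0 0 0 0.049 -0.003 0 1;0 0 0 0.048 -0.013 0 1;0 0 0 0.045 -0.018 0 1;0 0 0 0.042 -0.026 0 1;0 0 0 0.038 -0.031 0 1;0 0 0 0.033 -0.038 0 1;0 0 0 0.027 -0.041 0 1;0 0 0 0.02 -0.045 0 1;0 0 0 0.015 -0.047 0 1;0 0 0 0.007 -0.041 0 1;0 0 0 0 -0.04 0 1;0 0 0 0 0 0 1;0 0 0 0 0 0 1"}}

```text
time: 11.75
tool_pos: [0.5284, 0.2679, 0.1003]
tool_rot: [3.136, -0.007, 1.817]
contact_force: [2.9, 16.8, 2.5]
width: 0.0109
finger_force: 32.1
```

```bash
python3 - <<'E'
from h import *
st(); s=r.observe(); d=s['tool_pos'][:2]-[.5423,.2136]; print(np.linalg.norm(d),104-np.degrees(np.arctan2(d[1],d[0])))
E
```

```text
{'time': np.float64(11.75), 'qpos': array([0.2656, 0.3965, 1.6785, 0.0078, 1.0606, 0.0155]), 'tool_pos': array([0.5284, 0.2679, 0.1003]), 'tool_rot': array([ 3.1357, -0.0069,  1.8171]), 'width': np.float64(0.0109), 'contact_force': array([ 2.8974, 16.8083,  2.4615]), 'finger_force': np.float64(32.053)}
0.056027033183893245 -0.40056377312539837
```

Emit:
{"api": "arm_command", "payload": {"rows": "0 0 0 -0.03 0 0 1;0 0 0 0 0 0 0.75;0 0 0 0 0 0 0.75;0 0 0 0 0 0 0.7;0 0 0 0 0 -0.05 0.7;0 0 0 0 0 -0.15 0.7;0 0 0 0 0 -0.3 0.7;0 0 0 0 0 -0.3 0.5;0 0 0 0 0 -0.3 0.5;0 0 0 0 0 -0.2 0.5;0 0 0 0 0 0 0.5"}}

```text
time: 12.85
tool_pos: [0.5315, 0.2587, 0.3007]
tool_rot: [3.131, -0.0, 1.816]
contact_force: [-0.1, -0.4, 0.1]
width: 0.0426
finger_force: 0.0
```

```bash
python3 - <<'E'
from h import *
plan([.63,-.13,.30],np.radians(114))
E
```

```text
n 9 rot/row [ 0.0011  0.0001 -0.0184] total rot [ 0.01   0.001 -0.166] shift total now-axes [-2.674  0.008  0.005] final-axes [-2.635 -0.454  0.005] world d [ 0.0985 -0.3887 -0.0007]
```

Emit:
{"api": "arm_command", "payload": {"rows": "0.01 0 0 -0.1 0 0 0.4;0 0 0 -0.25 0 0 0.4;0 0 0 -0.3 0 0 0.4;0 0 0 -0.3 0 0 0.4;0 0 0 -0.3 0 0 0.4;0 0 0 -0.3 0 0 0.4;0 0 0 -0.3 0 0 0.4;0 0 0 -0.3 0 0 0.4;0 0 0 -0.3 0 0 0.4;0 0 -0.03 -0.15 0 0 0.4;0 0 -0.13 -0.05 0 0 0.4;0 0 0 0 0 0 0.4;0 0 0 0 0 0 0.4"}}

```text
time: 14.15
tool_pos: [0.625, -0.1275, 0.2922]
tool_rot: [-3.129, -0.004, 1.98]
contact_force: [-0.7, -0.0, 0.0]
width: 0.0509
finger_force: 0.0
```

```bash
python3 - <<'E'
from h import *
st()
c=snap('wrist','w5')
E
```

```text
{'time': np.float64(14.15), 'qpos': array([-0.3841,  0.3012,  1.3882, -0.0061,  1.4642, -0.7925]), 'tool_pos': array([ 0.625 , -0.1275,  0.2922]), 'tool_rot': array([-3.1288, -0.0043,  1.9799]), 'width': np.float64(0.0509), 'contact_force': array([-0.6917, -0.0164,  0.0442]), 'finger_force': np.float64(0.0)}
```

View pics/w5.png

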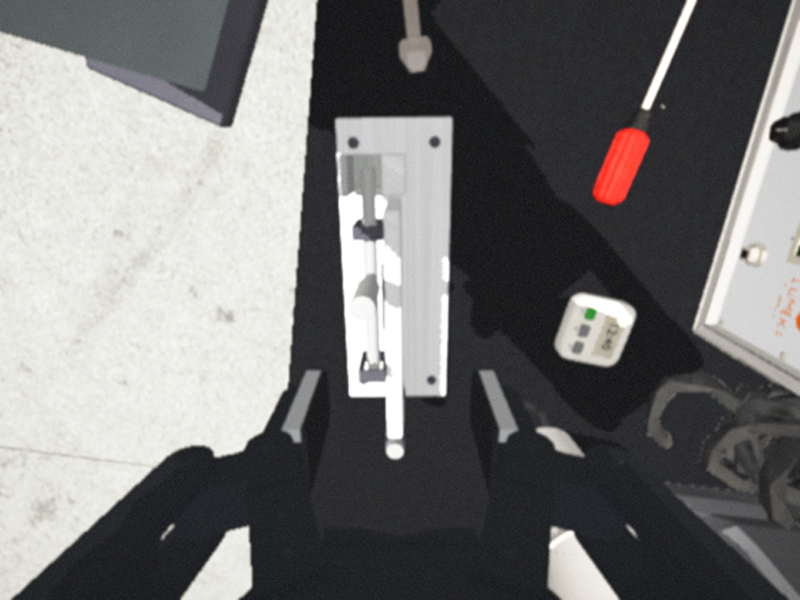

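```bash
python3 - <<'E'
from h import *
c=pickle.load(open('w5.pkl','rb')); k=.7
f=lambda u,v,z: ray(c,u*k,v*k,z)
K=f(364,307,.168); Kb=f(371,282,.122)
print('knob',K,Kb)
for z in(.12,.127,.145):
    H=f(395,451,z); d=K-H; print('hinge',z,H.round(4),np.hypot(*d[:2]),'yaw', np.degrees(np.arctan2(d[1],d[0]))-90-np.degrees(np.arctan2(16,140)))
for a,b,z in(((337,118),(350,396),.006),((452,118),(447,395),.006),((385,200),(386,438),.112),((400,200),(403,430),.112),((368,170),(374,350),.1)):
    A=f(*a,z);B=f(*b,z); d=A-B; print(A.round(3),np.degrees(np.arctan2(d[1],d[0]))-90)
s=r.observe(); print((K-s['tool_pos'])@Rm(s['tool_rot']))
plan([K[0],K[1],.2],np.radians(114))
E
```

```text
knob [ 0.605672   -0.13910496  0.168     ] [ 0.60564677 -0.13728025  0.122     ]
hinge 0.12 [ 0.6759 -0.2589  0.12  ] 0.1388608441987554 yaw 23.84151715661551
hinge 0.127 [ 0.6739 -0.2539  0.127 ] 0.13350316089792788 yaw 24.196124220982682
hinge 0.145 [ 0.6687 -0.2409  0.145 ] 0.11975349220139046 yaw 25.253514570950003
[ 0.529 -0.049  0.006] 23.774655029098128
[ 0.619 -0.01   0.006] 24.550867664094525
[ 0.593 -0.084  0.112] 23.12595390807961
[ 0.602 -0.08   0.112] 24.26654927909196
[ 0.575 -0.071  0.1  ] 24.162348559838392
[-0.00383991 -0.02126145  0.12495785]
n 3 rot/row [-0.0039 -0.0012 -0.0027] total rot [-0.012 -0.004 -0.008] shift total now-axes [-0.025 -0.144  0.62 ] final-axes [-0.021 -0.152  0.618] world d [-0.0195 -0.0122 -0.0927]
```

Emit:
{"api": "arm_command", "payload": {"rows": "-0.012 -0.004 -0.008 -0.02 -0.15 0 0.4;0 0 0 0 0 0.15 0.4;0 0 0 0 0 0.25 0.4;0 0 0 0 0 0.25 0.4;0 0 0 0 0 0.12 0.4;0 0 0 0 0 0.05 0.4;0 0 0 0 0 0 0.4;0 0 0 0 0 0 0.4", "force": 60}}

```text
time: 15.0
tool_pos: [0.6078, -0.139, 0.1727]
tool_rot: [3.138, 0.004, 1.993]
contact_force: [0.7, -0.4, 0.7]
width: 0.0513
finger_force: 0.0
```

```bash
python3 - <<'E'
from h import *
st(); plan([.6057,-.139,.162],np.radians(114))
c=snap('wrist','w6',box=(120,130,320,240)); k=800/320
for P in([.6057,-.139,.168],[.6057,-.139,.122]): print((proj(c,P)-[120,130])*k)
E
```

```text
{'time': np.float64(15.0), 'qpos': array([-0.4149,  0.3648,  1.5547,  0.    ,  1.2168, -0.8367]), 'tool_pos': array([ 0.6078, -0.139 ,  0.1727]), 'tool_rot': array([3.138 , 0.0039, 1.9926]), 'width': np.float64(0.0513), 'contact_force': array([ 0.6684, -0.3554,  0.7303]), 'finger_force': np.float64(0.0)}
n 1 rot/row [0.0034 0.0037 0.0028] total rot [0.003 0.004 0.003] shift total now-axes [ 0.006 -0.013  0.071] final-axes [ 0.005 -0.013  0.071] world d [-0.0021 -0.     -0.0107]
[[388.1493541  410.27326426]]
[[390.10760851 298.60646316]]
```

View pics/w6.png

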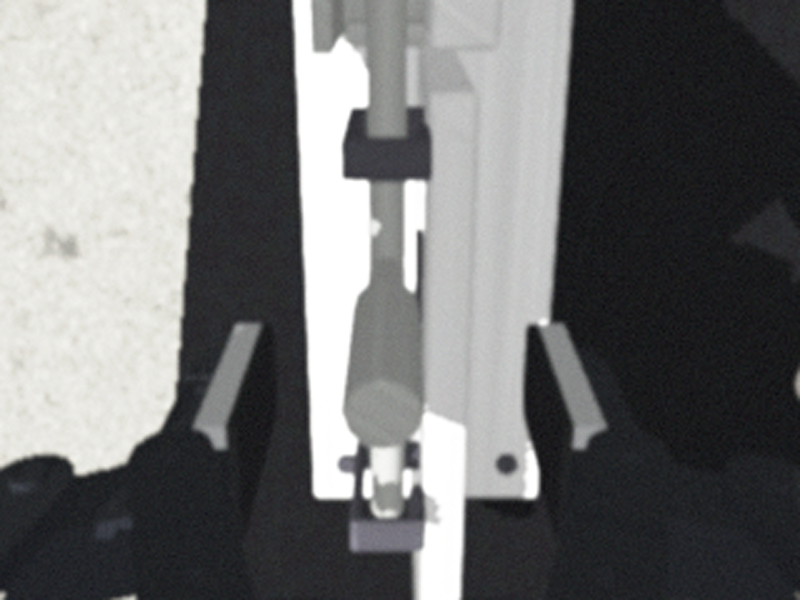

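Emit:
{"api": "arm_command", "payload": {"rows": "0 0 0 0.005 -0.02 0.04 0.4;0 0 0 0 0 0.03 0.4;0 0 0 0 0 0 0.7;0 0 0 0 0 0 1;0 0 0 0 0 0 1;0 0 0 0 0 0 1;0 0 0 0 0 0 1;0 0 0 0 0 0 1"}}

```text
time: 15.85
tool_pos: [0.6042, -0.1396, 0.161]
tool_rot: [3.139, 0.003, 1.993]
contact_force: [1.1, 0.5, 0.5]
width: 0.0141
finger_force: 58.6
```

Gripped. Lift 12 mm, then pull back 30 mm.

Emit:
{"api": "arm_command", "payload": {"rows": "0 0 0 0 0 -0.03 1;0 0 0 0 0 -0.03 1;0 0 0 0 0 -0.023 1;0 0 0 0 0 0 1;0 0 0 0 0 0 1"}}

```text
time: 16.35
tool_pos: [0.604, -0.1397, 0.1734]
tool_rot: [3.139, 0.003, 1.993]
contact_force: [3.0, 0.4, 0.1]
width: 0.0145
finger_force: 58.5
```

Emit:
{"api": "arm_command", "payload": {"rows": "0 0 0 -0.02 0 0 1;0 0 0 -0.04 0 0 1;0 0 0 -0.04 0 0 1;0 0 0 -0.04 0 0 1;0 0 0 -0.04 0 0 1;0 0 0 -0.025 0 0 1;0 0 0 0 0 0 1;0 0 0 0 0 0 1"}}

```text
time: 17.15
tool_pos: [0.6167, -0.1681, 0.1735]
tool_rot: [3.139, 0.003, 1.992]
contact_force: [2.2, -1.1, -1.7]
width: 0.0143
finger_force: 58.5
```

Emit:
{"api": "arm_command", "payload": {"rows": "0 0 -0.033 -0.004 -0.026 0 1;0 0 -0.067 -0.009 -0.051 0 1;0 0 -0.067 -0.009 -0.051 0 1;0 0 0 0 0 0 1"}}

```text
time: 17.55
tool_pos: [0.6006, -0.1797, 0.1735]
tool_rot: [3.14, 0.003, 2.167]
contact_force: [2.3, 1.8, -1.6]
width: 0.0142
finger_force: 58.6
```

Emit:
{"api": "arm_command", "payload": {"rows": "0 0 -0.067 -0.009 -0.051 0 1;0 0 -0.067 -0.009 -0.051 0 1;0 0 -0.067 -0.009 -0.051 0 1;0 0 -0.067 -0.009 -0.051 0 1;0 0 -0.067 -0.009 -0.051 0 1;0 0 -0.033 -0.004 -0.026 0 1;0 0 0 0 0 0 1;0 0 0 0 0 0 1;0 0 0 0 0 0 1;0 0 0 0 0 0 1"}}

```text
time: 18.55
tool_pos: [0.5756, -0.213, 0.1732]
tool_rot: [3.141, 0.003, 2.552]
contact_force: [1.0, 2.3, 0.4]
width: 0.0144
finger_force: 58.7
```

```bash
python3 - <<'E'
from h import *
st(); s=r.observe(); d=s['tool_pos'][:2]-[.6772,-.2603]; print(np.hypot(*d),np.degrees(np.arctan2(d[1],d[0]))-114-np.degrees(np.arctan2(16,109)))
a=r.camera('scene')['pixels'][100:300,240:370]; b=r.camera('top')['pixels'][170:250,200:450]
cv2.imwrite('pics/end.png',np.vstack([np.hstack([cv2.resize(a,(208,320),interpolation=3),cv2.resize(a[30:180],(592,320))*0+0 if 0 else cv2.resize(a[100:200,20:80],(592,320),interpolation=3)]),cv2.resize(b,(800,256),interpolation=3)]))
E
```

```text
{'time': np.float64(18.55), 'qpos': array([-5.4790e-01,  3.4580e-01,  1.5791e+00,  7.0000e-04,  1.2139e+00,
       -1.5297e+00]), 'tool_pos': array([ 0.5756, -0.213 ,  0.1732]), 'tool_rot': array([3.1409e+00, 2.8000e-03, 2.5523e+00]), 'width': np.float64(0.0144), 'contact_force': array([0.9976, 2.2938, 0.3885]), 'finger_force': np.float64(58.7198)}
0.11206905311664192 32.707991681911366
```

View pics/end.png

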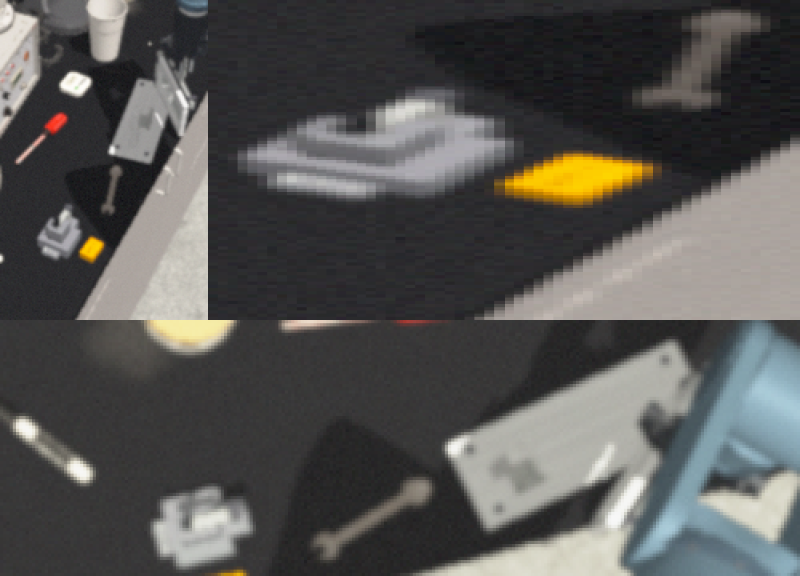

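The final picture shows the gate swung off its base. The lever lies across the seated relay, and the wrench and fuse box are undisturbed.

```bash
python3 -c "
from cell import r
print(r.close_job())"
```

```text
the job is handed in; nothing more can be done
None
```

Job handed in at about 18.6 s of the 56 s limit, no verdict returned: by force and pose readings and the last picture, the relay is seated, the lever shut, the bolt pulled back about 30 mm, and the gate held about 0.57 rad open in the gripper.

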